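# Trip-test the bench power box and refit its guard cover

### The job

Test the trip switch of the power box on the bench: press its round test button in so that the lever drops by itself, then lift the lever fully back up. Then put the loose steel guard cover back over the button: pass its keyhole over the screw head on the sloping panel and slide it down the slope until it is locked fully home, lying flat and straight on the panel, and let go. Leave the other things on the bench where they are.

Things in the scene. Friction and masses are not known exactly. Their poses are not given: they have to be found in the camera images.
- panel: Sloping grey panel (200 mm up the slope, 300 wide, tilted 35 deg, edges 60 and 175 mm above the bench) of the fixed power box. Origin: centre of its surface; x up the slope, y left, z square out. On it: button x -20, y -65 mm; screw x 50, y -65; lever hinge x 0, y 78, 10 mm below the surface, between two cheeks 9 mm high, x -30 to 30, 30 mm apart.
- screw (a point): Fixed steel pan-head screw, square out of the panel: shank 8 mm in diameter, head 20 mm in diameter, 20.5 to 25.5 mm off the panel. This point: on its axis, 16 mm off the panel, where the middle of the cover's plate lies once fitted. Axes as the panel's.
- button_top (a point): Centre of the outer face of the black round test button, 22 mm in diameter, standing 8 mm out of the panel; it is pressed square into the panel (6 mm). Axes as the panel's.
- test_button (a joint): How far the test button is pressed, m: 0 out, 0.006 fully in. A spring returns it; pressing takes about 4 N at most until it bottoms. Pressed fully in, it trips the lever, which falls by itself in about a quarter of a second: keep the button in until the lever is down.
- lever_tip (a point): Axis of the thick bar (12 mm in diameter, 26 mm long, along y) at the outer end of the white switch lever, a paddle 22 mm wide, 8 mm thick. The bar is 50 mm from the hinge, which runs along the panel's y. Up, it leans up the slope (bar at panel x 28, 31 mm off the panel); dropped, down the slope (x -28, 31 mm off). Axes turn with the lever.
- lever (a joint): Angle of the lever, rad: 0 fully up (the start), 0.6 square to the panel, 1.2 fully dropped. A snap spring throws it to either end, changing over at about 0.25. Lifting takes about 1 N at the bar, pushed from its lower side up the slope until well below 0.25. It stays up only if the button is out.
- cover_grip (a point): Centre of the D-handle's bar (36 mm long in x, 12 thick in y, 14 high) on the loose steel guard cover (0.28 kg), which starts on its rims on the bench beside the box: plate 107 x 90 x 4 mm, top 18 mm above the rims' feet; bar centre 47 mm above the feet. x along the plate to the slot's closed end (up the slope when fitted), z out of its top. Plate edges x -27, +80, y +-45 mm from here.
- entry_hole (a point): Centre of the keyhole's wide eight-sided hole (28 mm across) in the cover, half-way through the plate (16 mm above the rims' feet); 36 mm in x from the grip bar's centre. Axes as cover_grip.
- slot_end (a point): Where the screw's axis lies when the cover is home: on the centre line of the keyhole's slot (12 mm wide), 4 mm short of its closed end, half-way through the plate; 30 mm in x from entry_hole, 66 mm from the grip bar. Fully home this point meets screw. Axes as cover_grip.
- tub_mid (a point): Bystander: middle of a white plastic tub with a black lid, 89 mm in diameter, 92 mm tall; on the other side of the box from the cover.
- tin_mid (a point): Bystander: middle of a bare steel tin, 60 mm in diameter, 65 mm tall, standing to the right of the box.
- disc_mid (a point): Bystander: centre of a flat dark grinding disc, 100 mm in diameter, 6 mm thick, lying on the bench.
Not all that is in view belongs to the job. What is shaped like the part that bears cover_grip but orange or pink is not meant.

How it is judged:
On the way, in this order (a step that is already met when the one before it is completed fails the run):
1. the test button is held in and the lever has dropped by itself, with the fingers off the lever (value of joint test_button above 0.002 m and value of joint lever above 1 rad and contact force between each of the arm, the fingers and lever below 0.3 N), for 0.02 s.
2. the lever is lifted fully back up (value of joint lever below 0.1 rad), for 0.2 s.
3. the cover hangs on the screw, slid home (x of slot_end in the frame of panel between 0.044 and 0.056 m and y of slot_end in the frame of panel between -0.069 and -0.061 m and z of slot_end in the frame of panel between 0.013 and 0.019 m and angle between the z axis of slot_end and the z axis of panel, either way round below 0.1 rad and angle between the x axis of slot_end and the x axis of panel, either way round below 0.2 rad), for 0.2 s.
At the end, for the whole second after the job is handed in: The lever is up (within 0.1 rad), the button is out, and the cover hangs at rest, released, on the screw: the slot-end point within 6 mm of the screw along the slope, 4 mm across and 3 mm off the panel, the cover flat on the panel within 0.1 rad and straight within 0.2 rad (all of step 3 and value of joint lever below 0.1 rad and value of joint test_button below 0.0015 m and linear speed of cover below 0.01 m/s and contact force between the fingers and cover below 0.1 N); the robot touches nothing.
It fails at once if the tub is shifted more than 30 mm (distance of tub_mid from where it was at the start of the episode above 0.03 m).
It fails at once if the tin is shifted more than 30 mm (distance of tin_mid from where it was at the start of the episode above 0.03 m).
It fails at once if the disc is shifted more than 30 mm (distance of disc_mid from where it was at the start of the episode above 0.03 m).
It also fails if it takes over 61 s, if anything falls off the work surface, if the arm or the gripper's body presses on something with over 40 N, if the wrist force passes 120 N, or if a joint passes its speed limit or range.

### The arm

A 6-joint arm with a two-finger parallel gripper is mounted at the origin on the work surface. World frame = base frame: x ahead of the robot, y to its left, z up, the work surface at z = 0. Lengths are in m, angles in rad, forces in N, time in s.
With the tool pointing down it reaches from about 0.275 to 0.725 m from the base axis. Payload 15.9 kg.
Tool frame: the origin (TCP) lies on the centre line of the jaws, within the pads' length; the fingertips stand 8 mm ahead of it and the grasp point (between the pads) lies 11 mm behind it; z points along the fingers, y is the line along which they close (so a half turn about z gives the same grasp; the last joint's range is limited). The gripper opens to 85 mm and grips with 20 to 120 N. Pads are 22 mm wide; open, the fingers measure 114 mm over their backs; the gripper's body (76 mm by 85 mm) begins 54 mm behind the grasp point. The pads swing forward as they close: fully open they stand 13 mm farther back than shut.
Start: joints at [1.145, 0.213, -0.034, 1.323, 0, 1.571], TCP at [0.207, 0.455, 0.239] pointing down, gripper open.
Joint ranges: [-2.98, 2.98], [-0.74, 1.72], [-1.14, 1.35], [-2.1, 2.04], [-1.57, 1.44], [-3.14, 3.14]. Speed limits (rad/s): [1.89, 1.89, 2.39, 2.57, 3.14, 3.14].

### API

Orientations are given as a unit quaternion [x, y, z, w].
In Python, from bench import r gives the robot as it stands. The module is installed in compiled form; this text tells all that it offers.
- The arm moves only by the shell command python3 -m inch 'ROWS' [FORCE]. ROWS is JSON, a list of rows, each a list of 7 numbers: the finger opening in m, from 0 to 0.0854, then the shift along the world's x, y, z in m, then the turn, a rotation vector about the world's x, y, z in rad. A call has 1 to 5 rows; each row shifts and turns the commanded pose from where the row before left it; what a row does not reach is not made up. A row lasts 1/12 s, in which the tool goes at most 41.7 mm and 7.16 degrees, less where a joint would pass 70% of its speed; a pose out of reach is approached as far as the arm can. A call is refused whole if a number of a shift passes 0.0417 or a number of a turn 0.125, either way. A call with a gripper value outside its range is refused whole. The fingers move at their own pace and stop on an object; FORCE is the grip in N (left out, the last holds). Time passes only in rows, so rows that do not move let the fingers close. It gives the time, the measured TCP pose, the force, the opening and the grip force at its end, in the units of the state.
- r.sense(): the state, without advancing time (a new reading comes with each control period).
- r.camera(name): name is "scene" or "side" or "wrist"; returns a dict with "color" (384x512x3 uint8, blue, green, red), "fx", "fy", "cx", "cy" (pixels), "R" (3x3) and "t" (3): a world point X has camera coordinates R X + t; the wrist camera has in their place "tool_from_camera" (4x4, takes a point from camera to tool coordinates, whose origin is the TCP and whose axes are the flange's). Camera axes: x right, y down, z forward; pixel columns grow to the right and rows downward; lengths in m; the calibration is good to about 2 mm. The wrist camera is an equidistant fisheye: a pixel r from the principal point sees the ray r / f radians off the axis. A picture is of the moment at which its call begins: read the wrist's pose just before it. There is no depth.
- r.sign_off(): hands the job in; it is judged then, once.
The state is a dict: "time_s": time; "q": joint angles; "qvel": joint speeds; "joint_efforts": joint torques, N m; "ee_pos": TCP position; "orientation": TCP orientation; "force": force on the tool from outside, world axes, zero at the start; "moment": the same for the moment, N m; "width": finger opening in m; "finger_force": force on a finger pad.
Only numpy, scipy, OpenCV 4.12 (cv2) and the standard library are available. Lean on these libraries where they do the work, as an engineer would, in place of code of your own. Each camera call takes 0.05 s, during which the arm holds its last target. There are 200 camera calls.

## Working session

There is one attempt and no reset: what is moved stays moved. The work goes in short steps, Python scripts to look and compute and a shell command to move; the robot and the scene stay as the last step left them, time stands still between calls to the robot, and variables do not carry over. Pictures are saved under pics/ and viewed, at most 10 in all, crops included, and the job is handed in when it is done.

```bash
mkdir -p pics
python3 - <<'E'
from bench import r
import cv2,numpy as np,pickle
s=r.sense();print(s['ee_pos'],s['orientation'],s['time_s'])
for n in ("scene","side"):
    c=r.camera(n);cv2.imwrite(f"pics/{n}0.png",c['color']);pickle.dump(c,open(f"{n}0.pkl","wb"))
    print(n,c['fx'],c['fy'],c['cx'],c['cy'],np.round(c['R'],3).tolist(),np.round(c['t'],3), 'C',np.round(-c['R'].T@c['t'],3))
a=[cv2.imread(f"pics/{n}0.png") for n in("scene","side")]
E
```

```text
[0.20639211 0.4550703  0.23882592] [ 2.11294442e-01  9.77422311e-01 -5.22915909e-04 -1.02318958e-04] 0.0
scene 357.9454614614113 357.9454614614113 255.78859907461614 195.81244601398825 [[-0.535, 0.845, -0.002], [0.663, 0.418, -0.621], [-0.524, -0.334, -0.784]] [ 0.309 -0.216  1.422] C [1.053 0.305 0.981]
side 377.47274043820954 377.47274043820954 253.04234910405597 189.3740100914887 [[0.996, -0.087, 0.023], [-0.031, -0.57, -0.821], [0.085, 0.817, -0.57]] [-0.47   0.092  1.094] C [ 0.378 -0.882  0.71 ]
```

View pics/scene0.png

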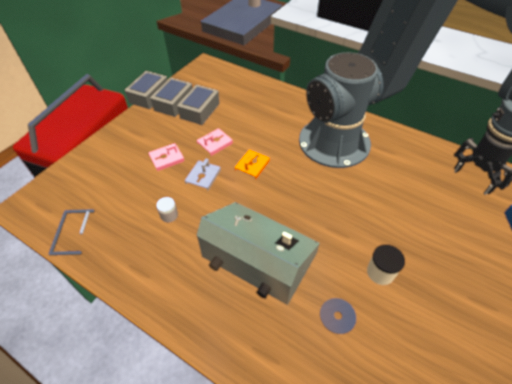

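View pics/side0.png

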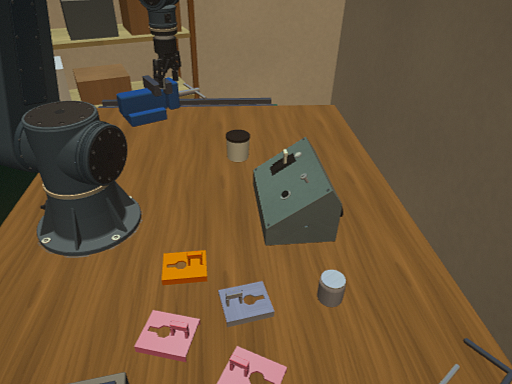

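Run:
```python
import cv2,numpy as np
a=cv2.imread("pics/side0.png");b=cv2.imread("pics/scene0.png")
A=cv2.resize(a[130:330,210:350],None,fx=3,fy=3,interpolation=cv2.INTER_CUBIC)
B=cv2.resize(b[150:300,180:320],None,fx=2.7,fy=2.7,interpolation=cv2.INTER_CUBIC)
M=np.zeros((600,800,3),np.uint8);M[:A.shape[0],:420]=A;M[:405,422:422+378]=B[:405,:378]
cv2.imwrite("pics/m0.png",M)
```

```text
(no output)
```

View pics/m0.png

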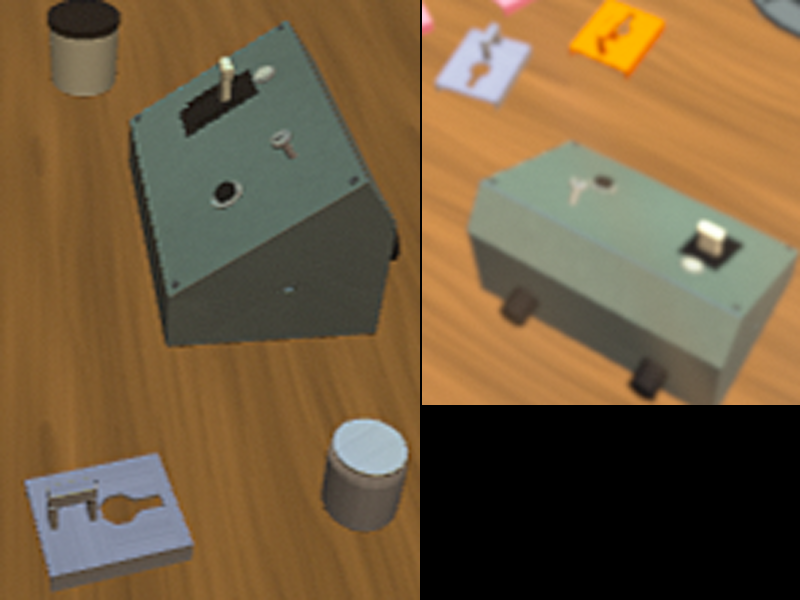

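```bash
cat > h.py <<'E'
import numpy as np,pickle,cv2
from scipy.optimize import least_squares
from scipy.spatial.transform import Rotation as Ro
def proj(c,X):
    p=np.asarray(X)@c['R'].T+c['t']; return np.c_[c['fx']*p[:,0]/p[:,2]+c['cx'],c['fy']*p[:,1]/p[:,2]+c['cy']]
def cast(c,uv,z):
    uv=np.atleast_2d(uv).astype(float); d=np.c_[(uv[:,0]-c['cx'])/c['fx'],(uv[:,1]-c['cy'])/c['fy'],np.ones(len(uv))]@c['R']
    C=-c['R'].T@c['t']; return C+d*((z-C[2])/d[:,2])[:,None]
def panelR(yaw): return Ro.from_euler('z',yaw)*Ro.from_euler('y',-35,degrees=True)
def P(b,X): return panelR(b[2]).apply(np.asarray(X,float))+[b[0],b[1],.1175]
E
python3 - <<'E'
from h import *
cs=pickle.load(open('side0.pkl','rb'));cc=pickle.load(open('scene0.pkl','rb'))
X=np.array([[-100,-150,0],[100,-150,0],[100,150,0],[-100,150,0],[50,-65,25.5],[-20,-65,8]])/1e3
us=np.array([[171,292],[371,183],[287,21],[131,122],[281,136],[225,192]])/3+[210,130]
uc=(np.array([[573,143],[488,182],[743,317],[797,250],[580,186],[604,182]])-[422,0])/2.7+[180,150]
f=lambda b:np.r_[proj(cs,P(b,X))-us,proj(cc,P(b,X))-uc].ravel()
s=least_squares(f,[.5,.1,0],loss='soft_l1');b=s.x;print('box',b.round(4),np.degrees(b[2]));print(f(b).reshape(-1,2).round(1).tolist())
for n,x in dict(button=[-.02,-.065,.008],screw=[.05,-.065,.016],tipup=[.028,.078,.031],tipdn=[-.028,.078,.031]).items():print(n,P(b,[x])[0].round(4))
S=np.array([[26,480],[157,456],[192,547],[52,577]])/3+[210,130]
C=(np.array([[436,85],[500,103],[530,43],[473,25]])-[422,0])/2.7+[180,150]
L=np.array([[-27,45],[80,45],[80,-45],[-27,-45]])/1e3
a=cast(cs,S,.018);print(a.round(4).tolist());
d=cast(cc,C,.018);print(d.round(4).tolist())
print('tin',cast(cs,np.array([[369,447]])/3+[210,130],.065),'tub',cast(cs,np.array([[84,18]])/3+[210,130],.092), 'disc',cast(cc,[[338,316]],.006))
np.save('box.npy',b)
E
```

```text
box [0.5728 0.021  0.0306] 1.7515797169435101
[[-0.2, 0.8], [-0.3, -1.6], [0.1, -1.7], [-0.3, -2.2], [0.1, -0.5], [-0.0, -1.8], [-1.0, -0.9], [-3.8, 0.1], [0.0, 0.6], [1.0, 0.2], [-0.7, -1.2], [-0.3, -0.4]]
button [ 0.5539 -0.0446  0.1126]
screw [ 0.6066 -0.043   0.1593]
tipup [0.5756 0.0991 0.159 ]
tipdn [0.5297 0.0977 0.1268]
[[0.366, -0.2937, 0.018], [0.4696, -0.2765, 0.018], [0.4859, -0.3639, 0.018], [0.3832, -0.3822, 0.018]]
[[0.4885, -0.3525, 0.018], [0.4682, -0.2628, 0.018], [0.3614, -0.2924, 0.018], [0.3759, -0.3791, 0.018]]
tin [[ 0.62305361 -0.31956801  0.065     ]] tub [[0.44543202 0.34168223 0.092     ]] disc [[0.63649809 0.30501384 0.006     ]]
```

```bash
python3 -m inch '[[0.085,0.014,-0.028,0.004,0,0,0.076],[0.085,0.014,-0.028,0.004,0,0,0.076],[0.085,0.014,-0.028,0.004,0,0,0.076],[0.085,0.014,-0.028,0.004,0,0,0.076],[0.085,0.014,-0.028,0.004,0,0,0.076]]'
python3 -c "
from bench import r
print(r.sense()['q'])"
```

```text
time_s: 0.52
ee_pos: [0.2767, 0.3139, 0.2593]
orientation: [0.021, 1.0, -0.0, -0.0]
force: [-0.0, 0.5, -0.4]
width: 0.0849
finger_force: 0.0
[ 8.48392063e-01  4.25683266e-02 -1.81040513e-01  1.34760239e+00
 -3.75701494e-05  8.89956070e-01]
```

```bash
python3 -m inch '[[0.085,0.014,-0.028,0,0,0,0.072],[0.085,0.014,-0.028,0,0,0,0],[0.085,0.014,-0.028,0,0.003,-0.102,0],[0.085,0.014,-0.028,0,0.003,-0.102,0],[0.085,0.014,-0.028,0,0.003,-0.102,0]]'
python3 -m inch '[[0.0,0.014,-0.028,0,0.003,-0.102,0],[0.0,0.014,-0.028,0,0.003,-0.102,0],[0.0,0.014,-0.028,0,0.003,-0.102,0],[0,0.014,-0.028,0,0,0,0],[0.0,0.014,-0.028,0,0,0,0]]'
python3 -m inch '[[0.0,0.014,-0.028,0,0,0,0],[0.0,0.014,-0.028,0,0,0,0],[0.0,0.014,-0.024,0,0,0,0],[0,0,0,0,0,0,0]]'
python3 - <<'E'
from h import *
from bench import r
s=r.sense();c=r.camera("wrist");pickle.dump((s,c),open('w1.pkl','wb'));cv2.imwrite('pics/w1.png',c['color'])
b=np.load('box.npy');T=Ro.from_quat(s['orientation']);print(s['ee_pos'],s['q'],np.round((panelR(b[2]).inv()*T).as_matrix(),3).tolist())
print(c['fx'],c['cx'],c['cy'],np.round(c['tool_from_camera'],4).tolist())
E
```

```text
time_s: 0.93
ee_pos: [0.3474, 0.1739, 0.2593]
orientation: [-0.012, 0.988, 0.002, 0.155]
force: [-0.8, -1.1, -0.3]
width: 0.0852
finger_force: 0.0
time_s: 1.35
ee_pos: [0.4108, 0.0436, 0.2584]
orientation: [-0.013, 0.953, 0.005, 0.302]
force: [0.7, 0.9, 0.4]
width: 0.025
finger_force: 0.0
time_s: 1.68
ee_pos: [0.4544, -0.0371, 0.2591]
orientation: [-0.01, 0.954, 0.004, 0.301]
force: [-0.8, -0.4, -0.8]
width: 0.0002
finger_force: 0.0
[ 0.45442687 -0.03706458  0.25905654] [-0.14713548 -0.40565712 -0.73434555  0.63789996  0.0975448  -0.13799169] [[-1.0, 0.008, 0.0], [0.008, 1.0, -0.004], [-0.0, -0.004, -1.0]]
297.3186396354542 251.52794690884375 190.44156893576843 [[-0.0001, -0.9499, -0.3127, 0.0802], [1.0, -0.0004, 0.0009, -0.0003], [-0.001, -0.3127, 0.9499, -0.1345], [0.0, 0.0, 0.0, 1.0]]
```

View pics/w1.png

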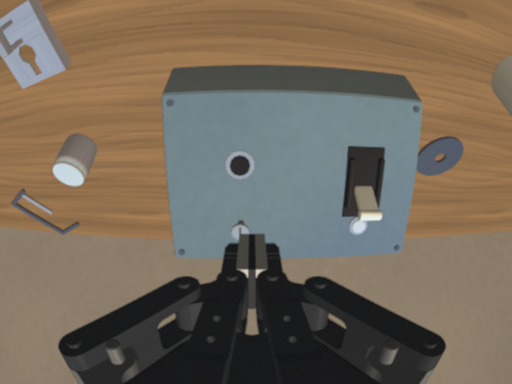

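```bash
cat >> h.py <<'E'
def wproj(c,s,X):
    M=c['tool_from_camera'];Xt=Ro.from_quat(s['orientation']).inv().apply(np.asarray(X)-s['ee_pos'])
    p=(Xt-M[:3,3])@M[:3,:3];rr=np.hypot(p[:,0],p[:,1]);k=c['fx']*np.arctan2(rr,p[:,2])/rr
    return np.c_[c['cx']+k*p[:,0],c['cy']+k*p[:,1]]
E
python3 - <<'E'
from h import *
s,c=pickle.load(open('w1.pkl','rb'));g=c['color']
sub=g[150:180,225:256].max(2);m=(sub<60).astype(np.uint8);M=cv2.moments(m,True);bt=[225+M['m10']/M['m00'],150+M['m01']/M['m00']];print(bt,M['m00'])
X=np.array([[-20,-65,8],[50,-65,25.5],[28,78,31],[-100,-150,0],[-100,150,0]])/1e3
b0=np.load('box.npy');u=np.array([bt,[240,231],[369,213],[172,93],[411,99]])
f=lambda b:(wproj(c,s,P(b,X))-u).ravel()
print(f(b0).reshape(-1,2).round(1).tolist())
q=least_squares(lambda b:f(b)[:4],b0) if 0 else least_squares(f,b0,loss='soft_l1');print(q.x.round(4),f(q.x).reshape(-1,2).round(1).tolist())
im=cv2.resize(g[60:280,140:440],None,fx=2.66,fy=2.66,interpolation=cv2.INTER_CUBIC)
Y=np.array([[-20,-65,8],[50,-65,25.5],[28,78,31],[-100,-150,0],[-100,150,0],[100,-150,0],[100,150,0]])/1e3
for p in wproj(c,s,P(q.x,Y)): cv2.drawMarker(im,tuple(int(v) for v in (p-[140,60]+.5)*2.66),(0,0,255),0,12)
cv2.imwrite('pics/w1b.png',im)
np.save('box2.npy',q.x)
E
```

```text
[239.55905511811022, 165.17322834645668] 254.0
[[2.8, 3.2], [3.0, 3.2], [2.3, 2.6], [-8.3, 3.9], [13.0, 4.0]]
[0.5677 0.0176 0.0278] [[-0.3, -0.1], [-0.2, 0.8], [1.0, 0.3], [-11.9, -0.0], [12.3, 0.6]]
```

View pics/w1b.png

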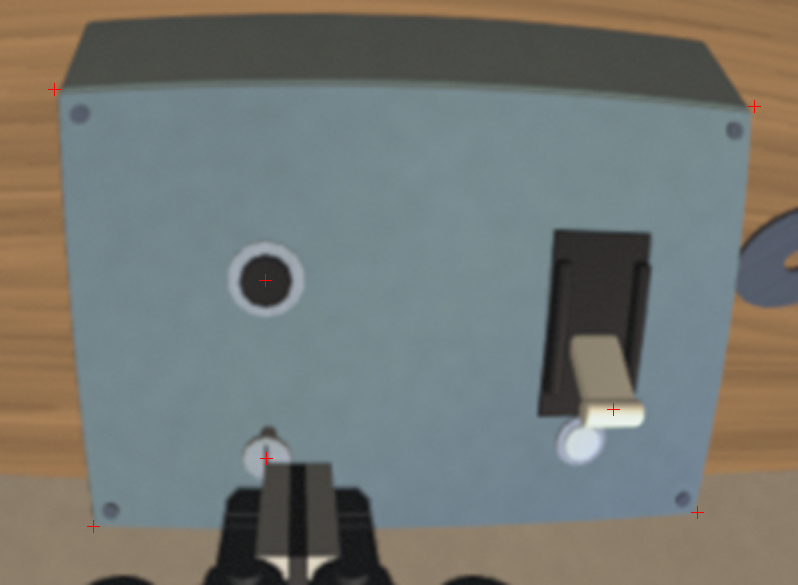

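```bash
cat > w.py <<'E'
from h import *
from bench import r
s=r.sense();b=np.load('box2.npy');R=panelR(b[2]);T=Ro.from_quat(s['orientation'])
p=R.inv().apply(np.array(s['ee_pos'])-[b[0],b[1],.1175]);print('panel TCP mm',(p*1e3).round(1),'rotvec err world',(R*Ro.from_matrix(np.diag([-1,1,-1]))*T.inv()).as_rotvec().round(4),s['time_s'])
import sys
if len(sys.argv)>1:
    t=np.array(eval(sys.argv[1]))/1e3;print('world delta',R.apply(t-p).round(4))
E
python3 w.py '[-20,-65,46]'
```

```text
panel TCP mm [-13.8 -49.9 181.9] rotvec err world [-0.002  -0.0011  0.0059] 1.7333
world delta [ 0.0733 -0.013  -0.1149]
```

```bash
python3 -m inch '[[0,0.0147,-0.0026,-0.023,0,0,0.003],[0,0.0147,-0.0026,-0.023,0,0,0.003],[0,0.0147,-0.0026,-0.023,0,0,0],[0,0.0147,-0.0026,-0.023,0,0,0],[0,0.0147,-0.0026,-0.023,0,0,0]]'
python3 -m inch '[[0,0,0,0,0,0,0],[0,0,0,0,0,0,0]]'; python3 w.py '[-20,-65,20]'
python3 - <<'E'
from h import *
from bench import r
s=r.sense();c=r.camera("wrist");pickle.dump((s,c),open('w2.pkl','wb'));g=c['color']
b=np.load('box2.npy');X=np.array([[-20,-65,8],[50,-65,25.5],[28,78,31]])/1e3;p=wproj(c,s,P(b,X));print(p.round(1))
m=((g.max(2)<60)).astype(np.uint8);n,l,st,ce=cv2.connectedComponentsWithStats(m)
for i in range(1,n):
    if st[i,4]>150: print(st[i],ce[i].round(1))
cv2.imwrite('pics/w2.png',g)
E
```

```text
time_s: 2.15
ee_pos: [0.5267, -0.0451, 0.1429]
orientation: [-0.016, 0.954, 0.006, 0.301]
force: [0.3, -0.0, 0.0]
width: -0.0
finger_force: 0.0
time_s: 2.32
ee_pos: [0.5255, -0.045, 0.1424]
orientation: [-0.016, 0.954, 0.006, 0.299]
force: [0.4, -0.2, -0.4]
width: -0.0003
finger_force: 0.0
panel TCP mm [-21.7 -61.4  45.6] rotvec err world [-0.0026 -0.0038 -0.0059] 2.3167
world delta [ 0.0162 -0.0031 -0.02  ]
[[245.8 228.2]
 [246.1 327.2]
 [437.8 293.5]]
[ 393  195   67   96 3111] [428.9 229.5]
[230 212  31  58 868] [246.8 233.2]
[   59   244   386   140 30956] [253.1 334.7]
```

View pics/w2.png

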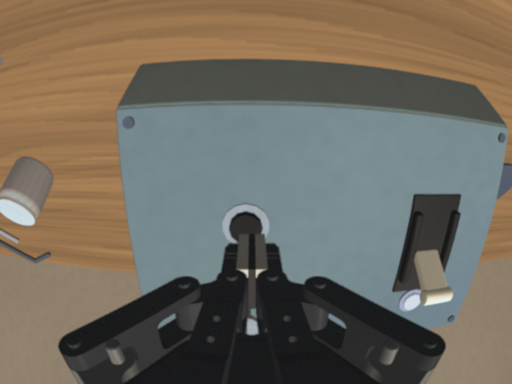

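```bash
python3 -m inch '[[0,0.008,-0.0015,-0.01,0,0,0],[0,0.008,-0.0015,-0.01,0,0,0],[0,0.003,0,-0.0045,0,0,0],[0,0.003,0,-0.0045,0,0,0]]'
python3 w.py
python3 -m inch '[[0,0,0,0,0,0,0],[0,0,0,0,0,0,0],[0,0,0,0,0,0,0],[0,0,0,0,0,0,0]]'; python3 w.py
```

```text
time_s: 2.7
ee_pos: [0.549, -0.0487, 0.1162]
orientation: [-0.015, 0.953, 0.006, 0.301]
force: [-3.2, 1.1, 6.2]
width: -0.0003
finger_force: 3.0
panel TCP mm [-17.5 -65.8  10.7] rotvec err world [-0.0018  0.0016 -0.0051] 2.7
time_s: 3.03
ee_pos: [0.5487, -0.0489, 0.1157]
orientation: [-0.015, 0.953, 0.006, 0.301]
force: [-0.6, 1.4, 2.5]
width: -0.0003
finger_force: 0.9
panel TCP mm [-18.2 -66.   10.5] rotvec err world [-0.002   0.0007 -0.005 ] 3.0333
```

```bash
python3 -m inch '[[0,0.0011,0,-0.0016,0,0,0],[0,0,0,0,0,0,0]]'
python3 -m inch '[[0,0.0006,0,-0.0008,0,0,0],[0,0,0,0,0,0,0],[0,0,0,0,0,0,0],[0,0,0,0,0,0,0]]'; python3 w.py
python3 - <<'E'
from h import *
from bench import r
s=r.sense();c=r.camera("wrist");g=c['color'];cv2.imwrite('pics/w3.png',g);b=np.load('box2.npy')
print(wproj(c,s,P(b,np.array([[28,78,31],[-28,78,31]])/1e3)))
h=cv2.cvtColor(g,cv2.COLOR_BGR2HSV);m=cv2.inRange(h,(8,20,140),(35,110,255));m[:,:330]=0;n,l,st,ce=cv2.connectedComponentsWithStats(m)
for i in range(1,n):
    if st[i,4]>60: print(st[i],ce[i].round(1))
E
```

```text
time_s: 3.2
ee_pos: [0.5499, -0.0489, 0.114]
orientation: [-0.015, 0.953, 0.006, 0.301]
force: [-17.1, 0.9, 21.2]
width: 0.0004
finger_force: 13.9
time_s: 3.53
ee_pos: [0.5501, -0.0489, 0.1137]
orientation: [-0.015, 0.953, 0.006, 0.301]
force: [-34.9, 1.1, 38.1]
width: 0.0001
finger_force: 25.4
panel TCP mm [-18.1 -66.    8. ] rotvec err world [-0.0021  0.0012 -0.0049] 3.5333
[[469.77150683 319.40194772]
 [499.47495798 245.46343734]]
[485 241  27  18 181] [499.4 246.3]
[452 254  29   7  90] [465.9 257.5]
[ 435  345   60   39 1429] [462.8 365.6]
```

```bash
python3 -m inch '[[0,-0.0115,-0.0003,0.0164,0,0,0],[0,-0.0115,-0.0003,0.0164,0,0,0],[0,-0.0115,-0.0003,0.0164,0,0,0]]'
python3 -m inch '[[0,-0.0083,0.0286,-0.0053,0,0,-0.005],[0,-0.0083,0.0286,-0.0053,0,0,0],[0,-0.0083,0.0286,-0.0053,0,0,0],[0,-0.0083,0.0286,-0.0053,0,0,0],[0,-0.0083,0.0286,-0.0053,0,0,0]]'
python3 -m inch '[[0,0,0,0,0,0,0]]'
python3 w.py '[-64,78,28]'
```

```text
time_s: 3.83
ee_pos: [0.5149, -0.0499, 0.162]
orientation: [-0.015, 0.954, 0.006, 0.3]
force: [0.3, 0.1, -0.0]
width: -0.0001
finger_force: 0.0
time_s: 4.25
ee_pos: [0.4737, 0.0939, 0.1354]
orientation: [-0.012, 0.954, 0.005, 0.301]
force: [1.2, -0.6, -0.0]
width: 0.0002
finger_force: 0.0
time_s: 4.33
ee_pos: [0.4724, 0.0972, 0.1343]
orientation: [-0.015, 0.954, 0.006, 0.3]
force: [-0.2, -0.4, 0.4]
width: 0.0003
finger_force: 0.0
panel TCP mm [-66.6  82.2  67.1] rotvec err world [-0.0023 -0.0014 -0.0049] 4.3333
world delta [ 0.0246 -0.0035 -0.0306]
```

```bash
python3 -m inch '[[0,0.0123,-0.0018,-0.0153,0,0,0],[0,0.0123,-0.0018,-0.0153,0,0,0],[0,0,0,0,0,0,0]]'
python3 w.py
python3 -m inch '[[0,0.0077,0.0002,0.0054,0,0,0],[0,0.0077,0.0002,0.0054,0,0,0],[0,0.0077,0.0002,0.0054,0,0,0],[0,0.0077,0.0002,0.0054,0,0,0]]'
python3 -m inch '[[0,0.0077,0.0002,0.0054,0,0,0],[0,0.0077,0.0002,0.0054,0,0,0],[0,0.0077,0.0002,0.0054,0,0,0],[0,0.0077,0.0002,0.0054,0,0,0]]'
python3 -m inch '[[0,0,0,0,0,0,0],[0,0,0,0,0,0,0]]'
python3 w.py '[-64,78,90]'
```

```text
time_s: 4.58
ee_pos: [0.4991, 0.0893, 0.1026]
orientation: [-0.013, 0.954, 0.005, 0.3]
force: [-1.5, -0.9, -1.4]
width: 0.0002
finger_force: 0.0
panel TCP mm [-63.1  73.5  26. ] rotvec err world [-0.0012 -0.0022 -0.0001] 4.5833
time_s: 4.92
ee_pos: [0.5311, 0.0903, 0.1282]
orientation: [-0.013, 0.953, 0.005, 0.301]
force: [-0.2, 0.7, -0.3]
width: -0.0001
finger_force: 0.2
time_s: 5.25
ee_pos: [0.5598, 0.091, 0.1472]
orientation: [-0.013, 0.954, 0.005, 0.299]
force: [-38.6, 0.6, -13.3]
width: -0.0003
finger_force: 19.6
time_s: 5.42
ee_pos: [0.5589, 0.091, 0.1465]
orientation: [-0.013, 0.954, 0.005, 0.298]
force: [-23.9, 0.4, 10.3]
width: -0.0
finger_force: 12.0
panel TCP mm [11.1 73.6 27.6] rotvec err world [-0.0016 -0.0046 -0.0004] 5.4167
world delta [-0.0974  0.0017  0.008 ]
```

```bash
python3 -m inch '[[0,-0.005,-0.0001,-0.0035,0,0,0],[0,-0.0115,-0.0003,0.0164,0,0,0],[0,-0.0115,-0.0003,0.0164,0,0,0],[0,-0.0115,-0.0003,0.0164,0,0,0],[0,-0.0115,-0.0003,0.0164,0,0,0]]'
python3 -m inch '[[0,-0.0115,-0.0003,0.0164,0,0,0],[0,0,0,0,0,0,0],[0,0,0,0,0,0,0]]'
python3 w.py
python3 - <<'E'
from h import *
from bench import r
s=r.sense();c=r.camera("wrist");g=c['color'];b=np.load('box2.npy')
print(wproj(c,s,P(b,np.array([[28,78,31],[-28,78,31]])/1e3)))
h=cv2.cvtColor(g,cv2.COLOR_BGR2HSV);m=cv2.inRange(h,(8,20,140),(35,110,255));n,l,st,ce=cv2.connectedComponentsWithStats(m)
for i in range(1,n):
    if st[i,4]>60: print(st[i],ce[i].round(1))
c=r.camera("side");print(proj(c,P(b,np.array([[28,78,31],[-28,78,31]])/1e3)));cv2.imwrite('pics/s3.png',np.vstack([cv2.resize(c['color'][130:210,240:340],None,fx=3.3,fy=3.3),cv2.resize(g[140:280,140:240],(330,330))]))
E
```

```text
time_s: 5.83
ee_pos: [0.5092, 0.0898, 0.2111]
orientation: [-0.013, 0.954, 0.005, 0.301]
force: [0.3, 0.5, 0.2]
width: -0.0002
finger_force: 0.0
time_s: 6.08
ee_pos: [0.4988, 0.0898, 0.2279]
orientation: [-0.013, 0.953, 0.005, 0.302]
force: [0.2, -1.2, -0.4]
width: 0.0001
finger_force: 0.0
panel TCP mm [  8.6  74.  128.8] rotvec err world [-0.0026  0.0024 -0.0001] 6.0833
[[256.08314449 216.0851357 ]
 [256.30415455 150.84762628]]
[245 183  23  28 382] [259.2 198.8]
[241 214  31   6 163] [255.8 216.3]
[ 20 230  40  12  76] [ 45.2 234. ]
[ 287  230  218   58 1248] [346.8 260.8]
[113 264  44  33 403] [133.1 280.3]
[184 268  32  14 161] [202.5 274.4]
[113 290  15  15  76] [119.8 297. ]
[ 386  290   78   94 1940] [434.4 331.7]
[   0  295   37   72 1061] [ 12.4 327.5]
[247 311  10  22 142] [251.4 322.7]
[[284.31358369 152.37729879]
 [268.65869717 162.22274589]]
```

View pics/s3.png

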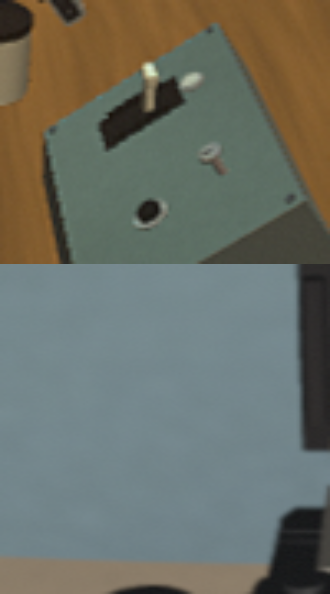

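```bash
python3 -m inch '[[0.085,-0.0073,-0.028,0.003,-0.003,0.102,0],[0.085,-0.0073,-0.028,0.003,-0.003,0.102,0],[0.085,-0.0073,-0.028,0.003,-0.003,0.102,0],[0.085,-0.0073,-0.028,0.003,-0.003,0.102,0],[0.085,-0.0073,-0.028,0.003,-0.003,0.102,0]]'
python3 -m inch '[[0.085,-0.0073,-0.028,0,-0.003,0.102,0],[0.085,-0.0073,-0.028,0,0,0,0.028],[0.085,-0.0073,-0.028,0,0,0,0.028],[0.085,-0.0073,-0.028,0,0,0,0.028],[0.085,-0.0073,-0.028,0,0,0,0.028]]'
python3 -m inch '[[0.085,-0.0073,-0.028,0,0,0,0.028],[0.085,-0.0073,-0.028,0,0,0,0],[0.085,-0.0073,-0.028,0,0,0,0],[0.085,-0.0073,-0.028,0,0,0,0],[0.085,-0.0073,-0.028,0,0,0,0]]'
python3 -m inch '[[0.085,0,0,0,0,0,0],[0.085,0,0,0,0,0,0]]'
python3 - <<'E'
from h import *
from bench import r
s=r.sense();c=r.camera("wrist");pickle.dump((s,c),open('w4.pkl','wb'));cv2.imwrite('pics/w4.png',c['color']);print(Ro.from_quat(s['orientation']).as_matrix().round(3).tolist(),s['q'])
E
```

```text
time_s: 6.6
ee_pos: [0.4614, -0.0517, 0.2414]
orientation: [-0.013, 0.999, 0.002, 0.048]
force: [1.4, 0.4, -0.3]
width: 0.0603
finger_force: 0.0
time_s: 7.02
ee_pos: [0.4248, -0.1918, 0.2398]
orientation: [-0.07, 0.998, 0.001, -0.001]
force: [1.3, -0.7, -0.7]
width: 0.0849
finger_force: 0.0
time_s: 7.43
ee_pos: [0.388, -0.3319, 0.24]
orientation: [-0.083, 0.997, 0.001, -0.001]
force: [0.7, 0.4, 0.5]
width: 0.0853
finger_force: 0.0
time_s: 7.6
ee_pos: [0.3881, -0.3315, 0.2398]
orientation: [-0.082, 0.997, 0.001, -0.001]
force: [-0.3, 0.1, -0.5]
width: 0.0852
finger_force: 0.0
[[-0.987, -0.164, -0.002], [-0.164, 0.987, 0.002], [0.002, 0.002, -1.0]] [-7.06858581e-01  2.37262802e-01 -2.15010749e-03  1.33442927e+00
  9.88746763e-05 -8.71246886e-01]
```

View pics/w4.png

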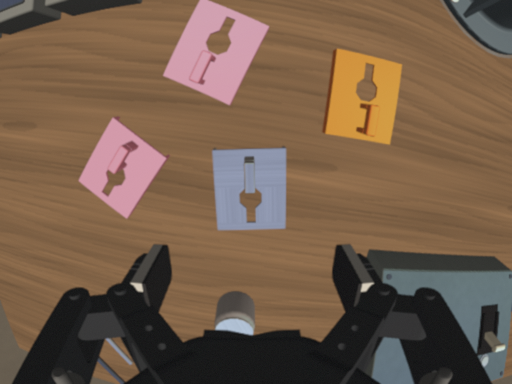

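```bash
cat >> h.py <<'E'
def wcast(c,s,uv,z):
    uv=np.atleast_2d(uv).astype(float)-[c['cx'],c['cy']];rr=np.hypot(*uv.T);th=rr/c['fx']
    d=np.c_[uv*(np.sin(th)/rr)[:,None],np.cos(th)];M=c['tool_from_camera'];T=Ro.from_quat(s['orientation'])
    C=T.apply(M[:3,3])+s['ee_pos'];d=T.apply(d@M[:3,:3].T);return C+d*((z-C[2])/d[:,2])[:,None]
E
cat > cov.py <<'E'
from h import *
import sys
s,c=pickle.load(open(sys.argv[1],'rb'));g=c['color'];x0,y0,x1,y1=map(int,sys.argv[2].split(','))
h=cv2.cvtColor(g,cv2.COLOR_BGR2HSV);m=cv2.inRange(h,(108,30,90),(130,130,255));k=np.zeros_like(m);k[y0:y1,x0:x1]=255;m&=k
cn,hi=cv2.findContours(m,cv2.RETR_EXTERNAL,cv2.CHAIN_APPROX_NONE);C=max(cn,key=cv2.contourArea);H=cv2.convexHull(C)
q=cv2.approxPolyDP(H,.04*cv2.arcLength(H,True),True)[:,0];print('corners',q.tolist(),cv2.contourArea(C))
e=wcast(c,s,np.array(eval(sys.argv[3])) if len(sys.argv)>3 else q,.018);print(e.round(4).tolist(),e[:,:2].mean(0).round(4))
for i in range(4): d=e[(i+1)%4]-e[i];print(np.hypot(*d[:2]).round(4),np.degrees(np.arctan2(d[1],d[0])).round(1))
# hole: wood-coloured inside
w=cv2.fillPoly(np.zeros_like(m),[H],255);w=cv2.erode(w,np.ones((5,5)))&cv2.inRange(h,(5,60,20),(30,255,255));ys,xs=np.nonzero(w)
p=wcast(c,s,np.c_[xs,ys],.016)[:,:2];mu=p.mean(0);U=np.linalg.svd(p-mu,full_matrices=False)[2][0];U*=np.sign(U[0]);t=(p-mu)@U
print('hole axis deg',np.degrees(np.arctan2(U[1],U[0])).round(1),len(xs),'ends',(mu+U*t.min()).round(4),(mu+U*t.max()).round(4),(t.max()-t.min()).round(4))
E
python3 cov.py w4.pkl 205,140,295,240
```

```text
corners [[284, 148], [284, 226], [219, 228], [213, 151]] 5360.5
[[0.3641, -0.2948, 0.018], [0.4661, -0.2743, 0.018], [0.4831, -0.3589, 0.018], [0.3819, -0.3796, 0.018]] [ 0.4238 -0.3269]
0.104 11.4
0.0863 -78.7
0.1033 -168.4
0.0867 101.8
hole axis deg 9.8 391 ends [ 0.4245 -0.3266] [ 0.4669 -0.3193] 0.043
```

```bash
python3 -m inch '[[0.06,0.005,0,-0.025,0,0,0.014],[0.06,0.005,-0.0005,-0.025,0,0,0.014],[0.06,0,0,-0.025,0,0,0],[0.06,0,0,-0.025,0,0,0],[0.06,0,0,0,0,0,0]]'
python3 - <<'E'
from h import *
from bench import r
s=r.sense();c=r.camera("wrist");pickle.dump((s,c),open('w5.pkl','wb'));cv2.imwrite('pics/w5.png',c['color']);print(s['ee_pos'],Ro.from_quat(s['orientation']).as_matrix().round(3).tolist())
E
python3 cov.py w5.pkl 150,90,350,300
```

```text
time_s: 8.07
ee_pos: [0.3972, -0.3282, 0.1369]
orientation: [-0.098, 0.995, 0.003, -0.003]
force: [-1.3, 0.3, -0.7]
width: 0.0602
finger_force: 0.0
[ 0.39715442 -0.32817185  0.13689522] [[-0.981, -0.195, -0.006], [-0.195, 0.981, 0.005], [0.005, 0.006, -1.0]]
corners [[296, 160], [290, 263], [203, 263], [196, 160]] 9873.5
[[0.3645, -0.2941, 0.018], [0.4673, -0.2742, 0.018], [0.4842, -0.3599, 0.018], [0.3815, -0.3805, 0.018]] [ 0.4244 -0.3272]
0.1046 11.0
0.0874 -78.8
0.1048 -168.7
0.088 101.1
hole axis deg 10.3 633 ends [ 0.4237 -0.3272] [ 0.4662 -0.3195] 0.0432
```

View pics/w5.png

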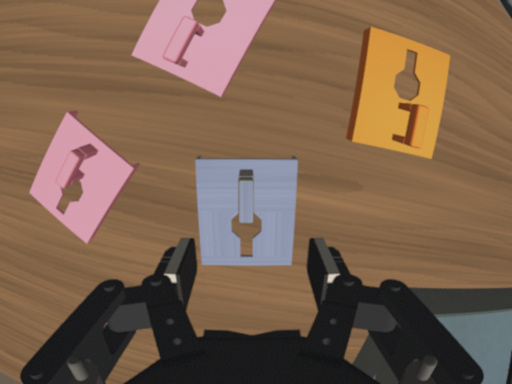

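```bash
python3 -m inch '[[0.06,0.0012,-0.004,-0.0253,0,0,0],[0.06,0,0,-0.0253,0,0,0],[0.06,0,0,-0.0253,0,0,0],[0.06,0,0,-0.0252,0,0,0],[0.06,0,0,0,0,0,0]]'
python3 -m inch '[[0.03,0,0,0,0,0,0],[0.03,0,0,0,0,0,0],[0.03,0,0,0,0,0,0]]' 60
python3 -m inch '[[0.0,0,0,0,0,0,0],[0.0,0,0,0,0,0,0],[0.0,0,0,0,0,0,0],[0.0,0,0,0,0,0,0],[0.0,0,0,0,0,0,0]]' 60
python3 -c "
from bench import r
s=r.sense();print(s['ee_pos'],s['moment'])"
```

```text
time_s: 8.53
ee_pos: [0.3988, -0.3333, 0.038]
orientation: [-0.098, 0.995, 0.002, -0.002]
force: [-0.8, 0.9, -1.6]
width: 0.0596
finger_force: 0.0
time_s: 8.78
ee_pos: [0.401, -0.3355, 0.0425]
orientation: [-0.097, 0.995, -0.001, 0.001]
force: [1.3, 0.7, -0.2]
width: 0.03
finger_force: 0.0
time_s: 9.2
ee_pos: [0.4006, -0.3352, 0.0419]
orientation: [-0.097, 0.995, -0.001, 0.001]
force: [-1.2, 3.3, 14.2]
width: 0.0109
finger_force: 59.0
[ 0.40055521 -0.33523791  0.04186954] [0.51156245 0.39262508 0.27016678]
```

```bash
python3 -m inch '[[0,0,0,0.02,0,0,0],[0,0,0,0.03,0,0,0],[0,0,0,0.04,0,0,0],[0,0,0,0.04,0,0,0],[0,0,0,0.04,0,0,0]]' 80
python3 -m inch '[[0,0,0,0.035,0,0,-0.055],[0,0.01,0.024,0,0,0,-0.055],[0,0.01,0.024,0,0,0,-0.055],[0,0.01,0.024,0,0.003,-0.102,0],[0,0.01,0.024,0,0.003,-0.102,0]]'
python3 -m inch '[[0,0.01,0.024,0,0.003,-0.102,0],[0,0.01,0.024,0,0.003,-0.102,0],[0,0.01,0.024,0,0.003,-0.102,0],[0,0.01,0.024,0,0.003,-0.102,0],[0,0.01,0.024,0,0,0,0]]'
python3 -m inch '[[0,0.01,0.024,0,0,0,0],[0,0.01,0.024,0,0,0,0],[0,0,0,0,0,0,0],[0,0,0,0,0,0,0]]'
python3 w.py '[15,-65,87]'
```

```text
time_s: 9.62
ee_pos: [0.3994, -0.3344, 0.2128]
orientation: [-0.097, 0.995, 0.0, -0.0]
force: [1.9, 0.8, -2.9]
width: 0.0098
finger_force: 78.6
time_s: 10.03
ee_pos: [0.4413, -0.2376, 0.2454]
orientation: [-0.015, 0.995, 0.002, 0.103]
force: [0.6, 0.2, -2.0]
width: 0.0101
finger_force: 78.7
time_s: 10.45
ee_pos: [0.4854, -0.1165, 0.2411]
orientation: [-0.013, 0.953, 0.006, 0.302]
force: [0.4, -1.4, -2.5]
width: 0.0102
finger_force: 78.7
time_s: 10.78
ee_pos: [0.5097, -0.0694, 0.2456]
orientation: [-0.016, 0.953, 0.005, 0.301]
force: [0.5, -0.1, -2.4]
width: 0.0105
finger_force: 78.9
panel TCP mm [ 24.  -85.3 139.5] rotvec err world [ 0.      0.0009 -0.0051] 10.7833
world delta [ 0.0222  0.021  -0.0482]
```

```bash
python3 -m inch '[[0,0.006,0.005,-0.013,0,0,-0.005],[0,0.006,0.005,-0.013,0,0,0],[0,0.006,0.005,-0.013,0,0,0],[0,0.006,0.006,-0.013,0,0,0],[0,0,0,0,0,0,0]]'
python3 -m inch '[[0,0,0,0,0,0,0],[0,0,0,0,0,0,0]]'
python3 w.py '[15,-65,82]'
python3 - <<'E'
from h import *
from bench import r
s=r.sense();w=r.camera("wrist");a=r.camera("side");b=r.camera("scene");pickle.dump((s,w,a,b),open('w6.pkl','wb'))
M=np.zeros((600,800,3),np.uint8)
M[:300,:400]=cv2.resize(w['color'],(400,300));M[:400,400:]=cv2.resize(a['color'][100:250,220:370],(400,400),interpolation=2);M[300:,:400]=cv2.resize(b['color'][160:265,180:320],(400,300),interpolation=2)
cv2.imwrite('pics/m6.png',M)
E
```

```text
time_s: 11.2
ee_pos: [0.5328, -0.0499, 0.1907]
orientation: [-0.012, 0.954, 0.004, 0.299]
force: [-0.8, -0.2, -3.7]
width: 0.0102
finger_force: 78.9
time_s: 11.37
ee_pos: [0.5337, -0.0505, 0.194]
orientation: [-0.012, 0.953, 0.004, 0.301]
force: [0.2, 0.1, -2.3]
width: 0.0099
finger_force: 78.9
panel TCP mm [ 14.5 -67.2  83.3] rotvec err world [0.0001 0.0012 0.0035] 11.3667
world delta [ 0.001   0.0022 -0.0008]
```

View pics/m6.png

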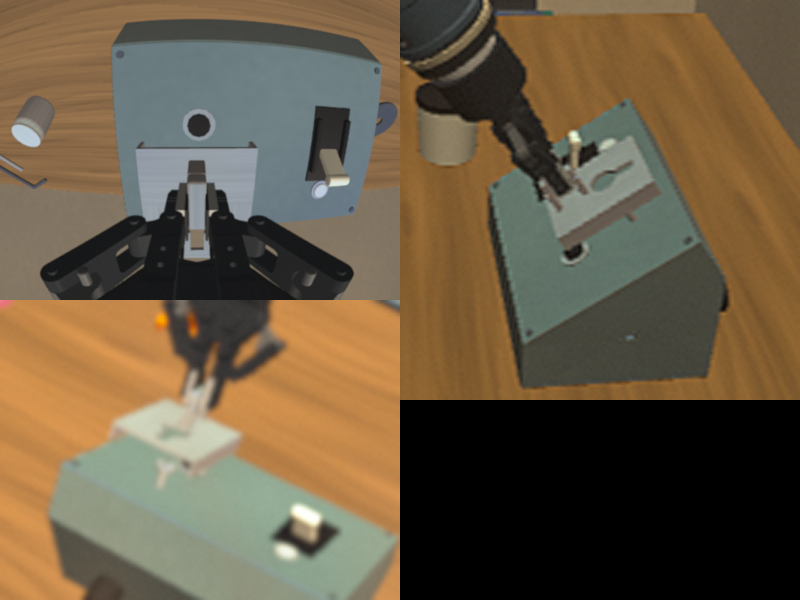

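Run:
```python
from h import *
s,w,a,b=pickle.load(open('w6.pkl','rb'))
g=a['color'];h=cv2.cvtColor(g,cv2.COLOR_BGR2HSV)
for n,(x,y) in dict(top=(285,180),top2=(300,170),rim=(292,185),hole=(297,168),pan=(270,200)).items(): print(n,g[y,x].tolist(),h[y,x].tolist())
B,G,R=[g[150:200,265:325,i].astype(int) for i in range(3)]
# ascii map
def ch(b,g_,r):
    if g_-r>15: return '.'
    v=(b+g_+r)//3
    return '#' if v>140 else ('+' if v>95 else '-')
for y in range(50): print(150+y,''.join(ch(B[y,x],G[y,x],R[y,x]) for x in range(60)))
gw=w['color'];hw=cv2.cvtColor(gw,cv2.COLOR_BGR2HSV)
for y in (200,220): print(y,[(x,gw[y,x].tolist()) for x in list(range(168,184,2))+list(range(318,336,2))])
print([(y,gw[y,200].tolist()) for y in range(180,200,2)])
```

```text
top [133, 144, 137] [49, 19, 144]
top2 [136, 146, 139] [51, 17, 146]
rim [78, 89, 99] [16, 54, 99]
hole [103, 115, 97] [70, 40, 115]
pan [102, 114, 96] [70, 40, 114]
150 -----------++----+##.#+....................+...-------------
151 -----------++--++-+###+..........+++...++++....+------------
152 -----------+++-+..+#.#.........+####++++##++....------------
153 -------------++...+###++..---.+#####++#+++++.....---+-------
154 ------------......-+++++.----.#####++++++##++....-----------
155 -------------.....-++++------+####++++#++++++-....----------
156 ------------+.....--++-------++++++++#+++++#+..+..----------
157 -------------+....-+++--------+#++++++###+##++....+---------
158 --------------+.---+++-------+#+++++####++###+.....---------
159 -------------------+++-----+##++#########+#+#++....+--------
160 -------------------+++----+###+++######++++###+.....--------
161 -------------------+++--+##+++#+######++--+###++.....-------
162 --------------+-+#++++-+###+++######++--+.+#++#+.....-------
163 ----------------+#+++###+++########++-+..+#+++#++....+------
164 .---------------++-+
[... 2679 characters left out ...]
, (332, [131, 127, 110]), (334, [132, 127, 110])]
220 [(168, [131, 126, 109]), (170, [130, 127, 109]), (172, [131, 126, 108]), (174, [130, 125, 109]), (176, [150, 142, 129]), (178, [167, 156, 148]), (180, [167, 156, 148]), (182, [167, 155, 147]), (318, [164, 154, 145]), (320, [164, 153, 145]), (322, [163, 153, 145]), (324, [165, 154, 146]), (326, [161, 151, 142]), (328, [135, 129, 112]), (330, [133, 128, 111]), (332, [134, 129, 110]), (334, [133, 128, 110])]
[(180, [130, 126, 109]), (182, [130, 126, 109]), (184, [130, 126, 109]), (186, [132, 128, 110]), (188, [86, 86, 80]), (190, [123, 117, 114]), (192, [171, 159, 150]), (194, [168, 157, 149]), (196, [167, 157, 148]), (198, [169, 158, 149])]
```

```bash
cat > fit.py <<'E'
from h import *
def go(s,w,a,us,uw):
    b2=np.load('box2.npy');R=panelR(b2[2])
    X=np.array([[-100,-150,0],[100,-150,0],[100,150,0],[-100,150,0],[50,-65,25.5],[-20,-65,8]])/1e3
    ux=np.array([[171,292],[371,183],[287,21],[131,122],[281,136],[225,192]])/3+[210,130]
    q=least_squares(lambda t:(proj(a,R.apply(X)+t)-ux).ravel(),[.57,.02,.1175],loss='soft_l1');ts=q.x;print('side box',ts.round(4),(proj(a,R.apply(X)+ts)-ux).round(1).tolist())
    tw=np.array([b2[0],b2[1],.1175])
    C=np.array([[-27,-45,-29],[80,-45,-29],[80,45,-29],[-27,-45,-29],[-27,45,-29]])/1e3
    def model(p): return Ro.from_rotvec([0,p[3],p[4]]).apply(C)+p[:3]
    def f(p):
        Y=model(p);return np.r_[(proj(a,R.apply(Y[:3])+ts)-us).ravel()*1.,(wproj(w,s,R.apply(Y[3:])+tw)-uw).ravel()]
    q=least_squares(f,[.014,-.065,.09,0,0]);p=q.x;rt=Ro.from_rotvec([0,p[3],p[4]])
    print('grip mm',(p[:3]*1e3).round(1),'pitch,yaw deg',np.degrees(p[3:]).round(1),'res',f(p).reshape(-1,2).round(1).tolist())
    print('entry',((p[:3]+rt.apply([.036,0,-.031]))*1e3).round(1),'slot_end',((p[:3]+rt.apply([.066,0,-.031]))*1e3).round(1))
    pt=R.inv().apply(np.array(s['ee_pos'])-tw);print('TCP',(pt*1e3).round(1),'TCP-grip',((pt-p[:3])*1e3).round(1))
E
python3 - <<'E'
from fit import *
s,w,a,b=pickle.load(open('w6.pkl','rb'))
go(s,w,a,np.array([[279,188.5],[314.5,168.7],[307.5,151.3]]),np.array([[172.6,190.5],[330.2,190]]))
E
```

```text
side box [0.5755 0.0294 0.1077] [[0.1, 1.5], [-0.8, -0.3], [0.2, -0.1], [0.3, -1.0], [0.0, 0.8], [0.1, -0.7]]
grip mm [ 12.7 -67.4  90.4] pitch,yaw deg [ 0.3 -0.1] res [[0.9, 1.1], [1.0, -0.4], [-0.1, -0.2], [-0.6, -0.3], [0.7, 0.1]]
entry [ 48.6 -67.4  59.2] slot_end [ 78.6 -67.5  59.1]
TCP [ 14.5 -67.2  83.3] TCP-grip [ 1.8  0.2 -7.1]
```

```bash
python3 -m inch '[[0,0.0083,0.0014,-0.0107,0,0,0],[0,0.0082,0.0014,-0.0106,0,0,0],[0,0,0,0,0,0,0],[0,0,0,0,0,0,0]]' | grep -E "force|ee"; python3 w.py '[16,-65,56]'
```

```text
ee_pos: [0.55, -0.047, 0.1719]
force: [0.1, -0.5, -2.5]
finger_force: 78.8
panel TCP mm [ 15.3 -64.2  55.8] rotvec err world [-0.0003  0.0001  0.0027] 11.85
world delta [ 0.0005 -0.0008  0.0006]
```

```bash
for i in 1; do python3 -m inch '[[0,0.0036,-0.0004,-0.0046,0,0,0],[0,0.0034,0.0001,-0.0049,0,0,0],[0,0,0,0,0,0,0]]' | grep -E "force|ee"; done; python3 w.py
python3 -m inch '[[0,0.0011,0,-0.0016,0,0,0],[0,0,0,0,0,0,0]]' | grep -E "force|ee"; python3 w.py
```

```text
ee_pos: [0.5575, -0.0473, 0.162]
force: [-0.3, 0.2, -1.8]
finger_force: 78.9
panel TCP mm [ 15.7 -64.7  43.4] rotvec err world [-0.0002  0.0007  0.0029] 12.1
ee_pos: [0.5584, -0.0472, 0.1608]
force: [0.8, 0.3, -2.2]
finger_force: 78.9
panel TCP mm [ 15.7 -64.6  41.8] rotvec err world [-0.0002  0.0007  0.0027] 12.2667
```

```bash
python3 -m inch '[[0,0.0009,0,-0.0012,0,0,0],[0,0,0,0,0,0,0]]' | grep -E "force|ee"; python3 w.py
python3 -m inch '[[0,0.0006,0,-0.0008,0,0,0],[0,0,0,0,0,0,0]]' | grep -E "force|ee"; python3 w.py
```

```text
ee_pos: [0.5592, -0.0473, 0.1601]
force: [-8.9, -1.0, 4.8]
finger_force: 80.6
panel TCP mm [ 16.  -64.6  40.8] rotvec err world [-0.0002  0.0012  0.0028] 12.4333
ee_pos: [0.5593, -0.0472, 0.16]
force: [-39.4, 0.5, 33.0]
finger_force: 86.1
panel TCP mm [ 16.  -64.6  40.6] rotvec err world [-0.0002  0.0016  0.0028] 12.6
```

```bash
python3 -m inch '[[0,-0.0006,0,0.0009,0,0,0],[0,0,0,0,0,0,0]]' | grep -E "force|ee"; python3 w.py
python3 -m inch '[[0,-0.0049,-0.0001,-0.0034,0,0,0],[0,0,0,0,0,0,0]]' | grep -E "force|ee"; python3 w.py
```

```text
ee_pos: [0.5594, -0.0473, 0.1604]
force: [-0.5, -0.2, -2.4]
finger_force: 79.1
panel TCP mm [ 16.3 -64.6  40.9] rotvec err world [-0.0001  0.0017  0.0028] 12.7667
ee_pos: [0.5545, -0.0474, 0.1568]
force: [-4.8, 1.0, 4.1]
finger_force: 79.9
panel TCP mm [ 10.2 -64.6  40.8] rotvec err world [-0.      0.0024  0.0027] 12.9333
```

```bash
python3 -m inch '[[0,-0.0049,-0.0001,-0.0034,0,0,0],[0,-0.0049,-0.0001,-0.0034,0,0,0],[0,0,0,0,0,0,0]]' | grep -E "force|ee"; python3 w.py
python3 -m inch '[[0,-0.0049,-0.0001,-0.0034,0,0,0],[0,0,0,0,0,0,0]]' | grep -E "force|ee"; python3 w.py
```

```text
ee_pos: [0.544, -0.0476, 0.1494]
force: [-8.2, -0.0, 6.7]
finger_force: 80.2
panel TCP mm [ -2.6 -64.5  40.8] rotvec err world [-0.0001  0.0016  0.0027] 13.1833
ee_pos: [0.5391, -0.0477, 0.146]
force: [-6.6, -1.1, 7.1]
finger_force: 80.2
panel TCP mm [ -8.6 -64.5  40.8] rotvec err world [-0.0001  0.0015  0.0027] 13.35
```

```bash
python3 -m inch '[[0,-0.0033,-0.0001,-0.0023,0,0,0],[0,0,0,0,0,0,0]]' | grep -E "force|ee"; python3 w.py
python3 -m inch '[[0,-0.0012,0,-0.0009,0,0,0],[0,0,0,0,0,0,0]]' | grep -E "force|ee"; python3 w.py
python3 -m inch '[[0,-0.0008,0,-0.0006,0,0,0],[0,0,0,0,0,0,0]]' | grep -E "force|ee"; python3 w.py
```

```text
ee_pos: [0.536, -0.0478, 0.1439]
force: [-3.7, -0.3, 5.8]
finger_force: 80.0
panel TCP mm [-12.3 -64.5  40.8] rotvec err world [-0.0001  0.0018  0.0027] 13.5167
ee_pos: [0.5352, -0.0478, 0.1433]
force: [-2.4, -0.6, 6.7]
finger_force: 80.2
panel TCP mm [-13.3 -64.5  40.8] rotvec err world [-0.      0.0022  0.0027] 13.6833
ee_pos: [0.535, -0.0478, 0.1431]
force: [3.7, 0.5, 5.9]
finger_force: 79.6
panel TCP mm [-13.6 -64.5  40.8] rotvec err world [0.0001 0.0032 0.0026] 13.85
```

```bash
python3 -m inch '[[0,-0.0008,0,-0.0006,0,0,0],[0,0,0,0,0,0,0]]' | grep -E "force|ee"; python3 w.py
python3 -m inch '[[0.02,0,0,0,0,0,0],[0.03,0,0,0,0,0,0],[0.04,0,0,0,0,0,0],[0.04,0,0,0,0,0,0],[0.04,0,0,0,0,0,0]]' | grep -E "force|ee|wid"; python3 w.py
```

```text
ee_pos: [0.5348, -0.0478, 0.1431]
force: [8.9, 0.0, 4.7]
finger_force: 79.0
panel TCP mm [-13.8 -64.5  40.9] rotvec err world [0.0001 0.0045 0.0024] 14.0167
ee_pos: [0.5333, -0.0477, 0.1415]
force: [0.3, 0.3, 0.3]
width: 0.0397
finger_force: 0.0
panel TCP mm [-15.9 -64.3  40.4] rotvec err world [-0.0002  0.0004  0.0027] 14.4333
```

```bash
python3 -m inch '[[0.04,-0.0115,-0.0003,0.0164,0,0,0],[0.04,-0.0115,-0.0003,0.0164,0,0,0],[0.04,-0.0115,-0.0003,0.0164,0,0,0],[0.04,-0.0115,-0.0003,0.0164,0,0,0],[0.04,-0.0115,-0.0003,0.0164,0,0,0]]' | grep -E "force|ee"
python3 -m inch '[[0.04,-0.0115,-0.0003,0.0164,0,0,0],[0.04,-0.0115,-0.0003,0.0164,0,0,0],[0.04,0,0,0,0,0,0],[0.04,0,0,0,0,0,0]]' | grep -E "force|ee"
python3 w.py
python3 - <<'E'
from h import *
from bench import r
s=r.sense();w=r.camera("wrist");a=r.camera("side");pickle.dump((s,w,a),open('w7.pkl','wb'))
b=np.load('box2.npy')
T=np.array([[-43,-110,18],[-43,-20,18],[64,-20,18],[64,-110,18]])/1e3
print('expected wrist corners',wproj(w,s,P(b,T)).round(1).tolist(),'lever up/dn',wproj(w,s,P(b,np.array([[28,78,31],[-28,78,31]])/1e3)).round(1).tolist(),'screw',wproj(w,s,P(b,[[.05,-.065,.0255]])).round(1))
g=w['color'].astype(int);m=((g[...,0]-g[...,2]<35)&(g[...,1]-g[...,2]<12)&(g.min(2)>120)).astype(np.uint8)*255
m=cv2.morphologyEx(m,cv2.MORPH_OPEN,np.ones((3,3)));cn,_=cv2.findContours(m,cv2.RETR_EXTERNAL,2)
for C in sorted(cn,key=cv2.contourArea)[-4:]:
    H=cv2.convexHull(C);print(cv2.contourArea(C),cv2.approxPolyDP(H,.03*cv2.arcLength(H,True),True)[:,0].tolist())
h=cv2.cvtColor(w['color'],cv2.COLOR_BGR2HSV);mm=cv2.inRange(h,(8,20,140),(35,110,255));n,l,st,ce=cv2.connectedComponentsWithStats(mm)
for i in range(1,n):
    if 60<st[i,4]<500: print(st[i],ce[i].round(1))
g=a['color'].astype(int)[140:210,255:325]
def ch(p):
    b_,g_,r_=p
    if g_-r_>15: return '.'
    v=sum(p)//3; return '#' if v>140 else ('+' if v>95 else '-')
for y in range(0,70): print(140+y,''.join(ch(g[y,x]) for x in range(70)))
R=panelR(b[2]);print('side expected',(proj(a,R.apply(T)+[.5755,.0294,.1077])).round(1).tolist())
E
```

```text
ee_pos: [0.4753, -0.0492, 0.2243]
force: [-0.0, 0.2, 0.0]
finger_force: 0.0
ee_pos: [0.4534, -0.05, 0.2575]
force: [-0.1, 0.6, -0.9]
finger_force: 0.0
panel TCP mm [-14.8 -64.4 181.3] rotvec err world [0.0002 0.003  0.003 ] 15.1833
expected wrist corners [[207.1, 147.3], [295.3, 147.1], [291.1, 240.9], [211.9, 241.1]] lever up/dn [[380.1, 214.8], [386.8, 165.8]] screw [[251.4 233.2]]
66.0 [[26, 195], [54, 213]]
135.5 [[391, 214], [388, 220], [370, 222], [371, 214]]
204.0 [[64, 159], [82, 159], [90, 166], [92, 175], [89, 176]]
7585.0 [[295, 148], [288, 240], [215, 241], [209, 149]]
[ 63 157  31  21 131] [ 81.1 164.7]
[370 213  21   8  83] [379.7 214.8]
[ 92 235  69   5  96] [122.7 236.7]
[412 235  55   4  64] [438.8 236.5]
[209 295  15  33 161] [216.2 311.1]
[267 310  14  18  89] [272.4 319.7]
[429 317  27  24 176] [444.6 326.5]
[225 321  25  12 117] [237.3 326.6]
[ 34 322  12  19  83] [ 39.4 331.9]
140 +++-----------------++----------++----+-----+...-...------------------
141 +-+-----------------++----------++----+-++++.........-----------------
142 ---------------------------------+
[... 4440 characters left out ...]
.........+-----------
202 +----.................+++++----------++.................+-------------
203 +-----................+++++---------+..................---------------
204 +-----+.......+...+....+----------+..................+----------------
205 +------................----------+.................+------------------
206 ++-----.................-------+..................--------------------
207 -+-----.................+----+..................----------------------
208 -+-----..................+--+.................+-----------------------
209 -+------....................................+-------------------------
side expected [[279.1, 204.9], [273.8, 186.1], [305.6, 166.7], [313.5, 184.6]]
```

```bash
python3 -c "
from bench import r
print(r.sign_off())"
```

```text
the job is handed in; nothing more can be done
None
```

I pressed the test button and the lever dropped, lifted the lever fully back up, slid the guard cover home on the screw and released it; my last camera check agreed, and I handed the job in at about 15 s, but it returned no verdict.

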